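Set out a weighing row on the lab bench

ROBOT

A 6-joint arm with a two-finger parallel gripper is mounted at the origin on a cart in front of the work surface, level with it; the furniture and walls round the work are solid. World frame = base frame: x ahead of the robot, y to its left, z up, the work surface at z = 0. Lengths are in m, angles in rad, forces in N, time in s.
With the tool pointing down it reaches from about 0.35 to 0.975 m from the base axis. Payload 4.9 kg.
Tool frame: the origin (TCP) lies on the front face of the gripper's body, between the roots of the fingers; the fingertips stand 73 mm ahead of it and the grasp point (between the pads) lies 54 mm ahead of it; z points along the fingers, y is the line along which they close (so a half turn about z gives the same grasp; the last joint's range is limited). The gripper opens to 85 mm and grips with 20 to 120 N. Pads are 22 mm wide; open, the fingers measure 114 mm over their backs; the gripper's body (76 mm by 85 mm) begins 54 mm behind the grasp point. The pads swing forward as they close: fully open they stand 13 mm farther back than shut.
Start: joints at [-1.445, 0.053, 1.613, -0, 1.476, -0.119], TCP at [0.151, -0.606, 0.304] pointing down, gripper open.
Joint ranges: [-3.01, 3.01], [-1.01, 2.22], [0.06, 2.58], [-1.02, 4.17], [0.09, 2.62], [-3.14, 3.14]. Speed limits (rad/s): [2.57, 2.57, 3.14, 3.14, 3.14, 3.14].

INTERFACE

Orientations are given as a rotation vector (axis times angle).
In Python, from station import status, imaging, order gives the robot as it stands.
- The arm moves only by the tool arm_command, never from a script. Its argument "increments" is a list of rows, each an object with "slide": the shift along the tool's x, y, z in m, a list of three; "spin": the turn about the tool's z in degrees; "gripper": the opening, from -1 (shut) to 1 (fully open). In form: [{"slide": [x, y, z], "spin": spin, "gripper": gripper}, ...]. A call has 1 to 8 rows; each row is the pose to reach, as a shift and turn from the pose commanded when the call began, along the tool's axes at that moment; what a row does not reach only later rows make up. A row lasts 1/12 s, in which the tool goes at most 41.7 mm and 7.16 degrees, less where a joint would pass 70% of its speed; a pose out of reach is approached as far as the arm can. A call with a gripper value outside its range is refused whole. The fingers move at their own pace and stop on an object; "newtons" is the grip in N (left out, the last holds). Time passes only in rows, so rows that repeat a pose let the fingers close. It gives the time, the measured TCP pose, the force, the opening and the grip force at its end, in the units of the state.
- status.get_obs(): the state, without advancing time (a new reading comes with each control period).
- imaging.get_image(name): name is "scene" or "side" or "wrist"; returns a dict with "frame" (384x512x3 uint8, red, green, blue), "vfov" (degrees; the focal length in pixels is half the picture's height over the tangent of half this angle, whatever the lens; pixels are square), "cx", "cy" (the principal point, pixels), "view" (4x4, takes a point from world to camera coordinates); the wrist camera has in their place "mount" (4x4, takes a point from camera to tool coordinates, whose origin is the TCP and whose axes are the flange's). Camera axes: x right, y up, looking along -z (the intrinsics and any distortion apply to the point x, -y, -z); pixel columns grow to the right and rows downward; lengths in m; the calibration is good to about 2 mm. A picture is of the moment at which its call begins: read the wrist's pose just before it. There is no depth.
- order.finish_job(): hands the job in; it is judged then, once.
The state is a dict: "t": time; "q": joint angles; "dq": joint speeds; "effort": joint torques, N m; "tool_pos": TCP position; "tool_rot": TCP orientation; "contact_force": force on the tool from outside, world axes, zero at the start; "wrist_torque": the same for the moment, N m; "opening": finger opening in m; "grip_force": force on a finger pad.
Only numpy, scipy, OpenCV 4.12 (cv2) and the standard library are available. Lean on these libraries where they do the work, as an engineer would, in place of code of your own. Each camera call takes 0.05 s, during which the arm holds its last target. There are 200 camera calls.

TASK

Set out the row for a weighing: stand the clear blue-capped bottle on the middle of the red saucer and the small beaker from the bench top on the middle of the balance pan, and stand the small vial on the bench midway between the middles of the saucer and the balance pan, in line with both. Stand the lab timer upright on the bench behind the vial (on the side away from the robot), square to the row, with its display to the front (towards the vial) and its centre 9 cm from the vial's centre. Everything ends upright and released; leave the flask, the white bottle and the tape roll where they are.

Things in the scene. Friction and masses are not known exactly. Their poses are not given: they have to be found in the camera images.
- stock_bottle: loose clear glass bottle with a blue screw cap, the only such bottle: body 54 mm in diameter up to about 80 mm high, narrower shoulder, cap 42 mm in diameter, 116 mm high over all, 0.14 kg; origin at the centre of its underside, z up
- glass_beaker: loose empty glass beaker with a small spout, standing on the bench in front (not the larger beaker on the hotplate, which is fixed), 70 mm high, 60 mm along its x (spout direction) and 55 mm across its y; hollow and open at the top; best gripped round the wall from outside across its y, pads about 45 mm above its foot; 0.04 kg; origin at the centre of its underside
- sample_vial: loose small glass vial, 27 mm in diameter, 51 mm high, white screw cap, 0.022 kg; origin at the centre of its underside
- timer: loose white lab timer standing upright, a box 35 mm deep (its x), 62 mm wide (its y), 64 mm high, its y axis running along the face; display and buttons on its -x face; best gripped across the 35 mm depth; origin at the centre of its underside
- timer_display (a point): the point at mid height on the timer's display face, 17.5 mm from its centre in its -x direction
- saucer: red round plastic saucer, 131 mm in diameter, 8 mm high, fixed to the bench; things on it stand 8 mm above the bench; origin at the centre of its underside. Its centre is always 260 mm from the pan's centre, on the balance's y axis, on its left or right
- balance: small white top-pan balance, fixed to the bench: body 110 mm wide (its y), reaching 70 mm to the front and 50 mm to the rear of the pan's centre, 40 mm high; round steel pan 90 mm in diameter with its flat top 50 mm above the bench. Origin on the bench under the centre of the pan; its +x points to its rear (away from the robot, square to the row of saucer and balance), display at the front (-x)
- flask: bystander: conical glass flask, 72 mm in diameter, 115 mm high, behind the work; leave it alone. Origin at the centre of its underside
- white_bottle: bystander: white opaque plastic bottle with a grey cap, 62 mm in diameter, 117 mm high, behind the work; leave it alone. Origin at the centre of its underside
- tape_roll: bystander: roll of tape lying flat, 96 mm in diameter, 25 mm high, behind the row at the left; leave it alone. Origin at the centre of its underside

How it is judged:
By the outcome, as a careful person would: the job done as asked, in the order asked, and still so for the second after the job is handed in, with the robot touching nothing.
It also fails if it takes over 128 s, if anything falls off the work surface, if the arm or the gripper's body presses on something with over 40 N, if the wrist force passes 120 N, or if a joint passes its speed limit or range.

## Working session

There is one attempt and no reset: what is moved stays moved. The work goes in short steps, Python scripts to look and compute and a tool call to move; the robot and the scene stay as the last step left them, time stands still between calls to the robot, and variables do not carry over. Pictures are saved under pics/ and viewed, at most 14 in all, crops included, and the job is handed in when it is done.

Besides the shell and the picture viewer there is one more tool, called in YAML: its name, and indented under it one key for each argument. arm_command: Moves the arm, as the interface text tells. Its arguments: {"type":"object","properties":{"increments":{"type":"array","items":{"type":"object","properties":{"slide":{"type":"array","items":{"type":"number"}},"spin":{"type":"number"},"gripper":{"type":"number"}}}},"newtons":{"type":"number"}},"required":["increments"]}

```bash
mkdir -p pics; ls
cat > h.py <<'E'
import numpy as np, cv2
from station import status, imaging, order
def snap(n,f):
    o=status.get_obs(); d=imaging.get_image(n); cv2.imwrite('pics/'+f,d['frame'][:,:,::-1])
    np.savez('pics/'+f+'.npz',pos=o['tool_pos'],rot=o['tool_rot'],**d); return o,d
E
python3 - <<'E'
from h import *
for n in('scene','side','wrist'):
    o,d=snap(n,n+'0.png'); print(n,{k:(v if k!='frame' else 0) for k,v in d.items()})
print(o)
a=cv2.imread('pics/scene0.png')
E
```

```text
pics
scene {'frame': 0, 'vfov': 48.12836740601792, 'cx': 250.78441688997836, 'cy': 194.7313439350977, 'view': array([[-0.49217452, -0.8704945 ,  0.00188923,  0.27008384],
       [ 0.60147132, -0.33849926,  0.723637  , -0.35620341],
       [-0.62928253,  0.35729201,  0.69017818, -1.26812493],
       [ 0.        ,  0.        ,  0.        ,  1.        ]])}
side {'frame': 0, 'vfov': 57.847657953192225, 'cx': 254.20023057095054, 'cy': 189.34583208344264, 'view': array([[-0.91472963, -0.40385004, -0.01322279,  0.48220008],
       [ 0.2199538 , -0.52511794,  0.82211403, -0.16959957],
       [-0.33895431,  0.74910366,  0.56916929, -0.91688177],
       [ 0.        ,  0.        ,  0.        ,  1.        ]])}
wrist {'frame': 0, 'vfov': 60.21603835550395, 'cx': 259.0103439470762, 'cy': 188.60504461915633, 'mount': array([[ 2.36160838e-06,  9.57910130e-01,  2.87068255e-01,
         7.44066100e-02],
       [ 9.99998611e-01,  4.76180217e-04, -1.59717924e-03,
         7.20842891e-04],
       [-1.66665040e-03,  2.87067860e-01, -9.57908798e-01,
        -7.15426092e-02],
       [ 0.00000000e+00,  0.00000000e+00,  0.00000000e+00,
         1.00000000e+00]])}
{'t': 0.1, 'q': array([-1.44501541e+00,  5.33174121e-02,  1.61417709e+00, -4.11107953e-05,
        1.47602419e+00, -1.18995551e-01]), 'dq': array([-0.00060517, -0.00138191, -0.00366924,  0.0005634 ,  0.00011999,
       -0.0002766 ]), 'effort': array([ 1.20419998e-03, -3.94900775e+01, -3.71360815e+01, -2.07227259e-05,
        3.96690506e-03,  5.24382617e-07]), 'tool_pos': array([ 0.15140124, -0.60593008,  0.30275718]), 'tool_rot': array([-3.11618100e+00, -3.83305822e-01,  7.44991912e-05]), 'contact_force': array([-0.22395853, -0.04641959,  0.81989246]), 'wrist_torque': array([-0.01102792,  0.01042091,  0.00133401]), 'grip_force': 0.0, 'opening': 0.0854200012304883}
```

View pics/scene0.png

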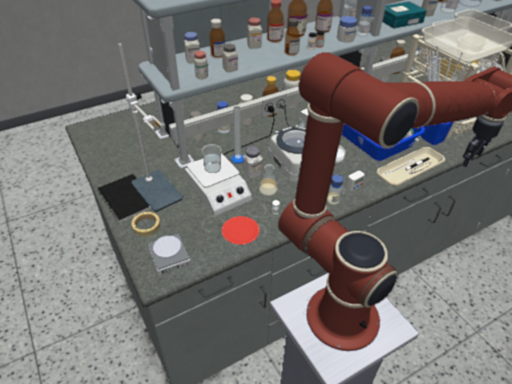

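View pics/side0.png

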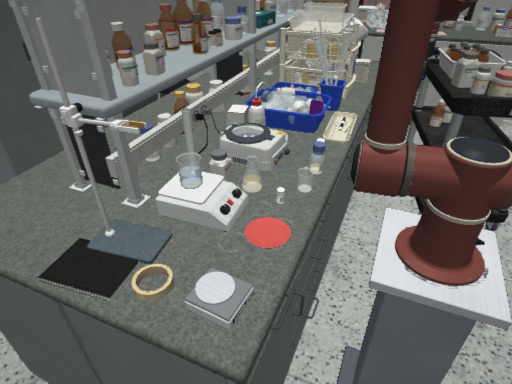

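```bash
cat >> h.py <<'E'
from scipy.spatial.transform import Rotation as R
def cam(d):
    "returns K-ish f, camera->world 4x4"
    f=192/np.tan(np.radians(float(d['vfov']))/2)
    if 'view' in d: T=np.linalg.inv(d['view'])
    else:
        P=np.eye(4);P[:3,:3]=R.from_rotvec(d['rot']).as_matrix();P[:3,3]=d['pos'];T=P@d['mount']
    return f,T
def ld(f): return dict(np.load('pics/'+f+'.npz'))
def ray(d,u,v):
    f,T=cam(d); r=T[:3,:3]@np.array([(u-d['cx'])/f,-(v-d['cy'])/f,-1]); return T[:3,3],r
def onz(d,u,v,z):
    o,r=ray(d,u,v); return o+r*(z-o[2])/r[2]
def proj(d,p):
    f,T=cam(d); c=np.linalg.inv(T)@np.append(p,1); return d['cx']+f*c[0]/-c[2], d['cy']-f*c[1]/-c[2]
def centroid(m):
    n,l,s,c=cv2.connectedComponentsWithStats(m.astype(np.uint8)); i=1+np.argmax(s[1:,4]); return c[i],s[i],l==i
E
python3 - <<'E'
from h import *
for n in('scene','side'):
    d=ld(n+'0.png'); a=d['frame'].astype(int)
    m=(a[...,0]>180)&(a[...,1]<70)&(a[...,2]<70)
    c,s,mm=centroid(m); ct=max(cv2.findContours(mm.astype(np.uint8),0,1)[0],key=len)[:,0]
    P=np.array([onz(d,u,v,.008) for u,v in ct]); e=cv2.minEnclosingCircle(P[:,:2].astype(np.float32)*1000)
    print(n,c,onz(d,*c,.008),e)
pts={'side':dict(pan=(216,288,.05),flask=(252,189,0),vial=(281,203,0),beaker=(305,189,0),bottle=(317,171,0),tape=(153,280,.012),white=(220,170,0)),
'scene':dict(pan=(167,246,.05),flask=(268,192,0),vial=(276,212,0),bottle=(334,203,0),timer=(355,190,0),tape=(146,222,.012))}
for n in pts:
    for k,v in pts[n].items(): print(n,k,onz(ld(n+'0.png'),*v).round(3))
E
```

```text
scene [229.42857143 194.71428571] [0.61420337 0.05597284 0.008     ] ((615.1461181640625, 55.186546325683594), 8.526190757751465)
side [257.16666667 100.83333333] [ 0.87734719 -0.83221785  0.008     ] ((878.8253173828125, -833.7293701171875), 11.4227294921875)
side pan [0.458 0.364 0.05 ]
side flask [ 0.573 -0.085  0.   ]
side vial [ 0.455 -0.049  0.   ]
side beaker [ 0.408 -0.154  0.   ]
side bottle [ 0.402 -0.282  0.   ]
side tape [0.628 0.377 0.012]
side white [ 0.732 -0.152  0.   ]
scene pan [0.46  0.362 0.05 ]
scene flask [ 0.563 -0.084  0.   ]
scene vial [ 0.457 -0.054  0.   ]
scene bottle [ 0.39  -0.268  0.   ]
scene timer [ 0.407 -0.383  0.   ]
scene tape [0.631 0.379 0.012]
```

Run:
```python
from h import *
for n,(x,y),pc in(('scene',(240,230),(167,246)),('side',(268,232),(216,288))):
    d=ld(n+'0.png'); a=d['frame'].astype(int); print(a[y,x],a[pc[1],pc[0]])
    for nm,m,q,z,box in(('saucer',(a[...,0]>150)&(a[...,1]<90)&(a[...,2]<90),(x,y),.008,45),('pan',np.abs(a-a[pc[1],pc[0]]).max(2)<22,pc,.05,30)):
        w=np.zeros(m.shape,bool); w[q[1]-box:q[1]+box,q[0]-box:q[0]+box]=1
        c,s,mm=centroid(m&w); ct=max(cv2.findContours(mm.astype(np.uint8),0,1)[0],key=len)[:,0]
        P=np.array([onz(d,u,v,z) for u,v in ct])[:,:2]*1000
        print(n,nm,c,s,cv2.minEnclosingCircle(P.astype(np.float32)),cv2.fitEllipse(P.astype(np.float32)))
```

```text
[227  79  68] [211 214 223]
scene saucer [240.10275689 230.03508772] [222 216  37  29 798] ((439.2723693847656, 104.11306762695312), 66.12538146972656) ((439.0228576660156, 104.96701049804688), (124.68190002441406, 125.3099136352539), 40.97835159301758)
scene pan [166.55819477 245.97149644] [154 236  26  21 421] ((461.73834228515625, 362.92041015625), 42.9241943359375) ((461.32275390625, 363.12493896484375), (80.93301391601562, 83.0499038696289), 26.046350479125977)
[219  97  89] [217 220 225]
side saucer [229.875 201.625] [227 200   6   5  16] ((604.3583984375, 19.086509704589844), 11.972062110900879) ((604.0383911132812, 17.298023223876953), (11.112993240356445, 24.624557495117188), 57.464298248291016)
side pan [214.78338591 287.00315457] [196 272  39  31 951] ((463.14117431640625, 360.9338684082031), 43.478424072265625) ((462.9438171386719, 361.049560546875), (84.28720092773438, 84.80660247802734), 157.10772705078125)
```

```bash
cat >> h.py <<'E'
def go(x,y,z,yaw=None):
    "print slide/spin from present pose to TCP world target; yaw deg of tool x axis"
    o=status.get_obs(); M=R.from_rotvec(o['tool_rot']).as_matrix(); cy=np.degrees(np.arctan2(M[1,0],M[0,0]))
    s=M.T@(np.array([x,y,z])-o['tool_pos']); sp=0 if yaw is None else (cy-yaw+180)%360-180
    print('t %.2f at'%o['t'],o['tool_pos'].round(4),'yaw %.2f tilt %.4f'%(cy,M[2,2]),'slide',s.round(4),'spin %.2f'%sp,'q',o['q'].round(2))
E
python3 -c "
from h import *
go(.42,-.25,.30,0)"
```

```text
t 0.15 at [ 0.1515 -0.606   0.3029] yaw 14.03 tilt -1.0000 slide [ 0.3468 -0.2803  0.0035] spin 14.03 q [-1.44  0.05  1.61  0.    1.48 -0.12]
```

arm_command:
  increments:
    - {"slide": [0.347,-0.28,0],"spin": 14}
    - {"slide": [0.347,-0.28,0],"spin": 14}
    - {"slide": [0.347,-0.28,0],"spin": 14}
    - {"slide": [0.347,-0.28,0],"spin": 14}
    - {"slide": [0.347,-0.28,0],"spin": 14}
    - {"slide": [0.347,-0.28,0],"spin": 14}
    - {"slide": [0.347,-0.28,0],"spin": 14}
    - {"slide": [0.347,-0.28,0],"spin": 14}

```text
validation failed for argument at $.in...
```

```bash
python3 -c "
from h import *
go(.42,-.25,.30,0)"
```

```text
t 0.15 at [ 0.1515 -0.606   0.3029] yaw 14.03 tilt -1.0000 slide [ 0.3468 -0.2803  0.0035] spin 14.03 q [-1.44  0.05  1.61  0.    1.48 -0.12]
```

arm_command:
  increments:
    - {"slide": [0.347,-0.28,0.0],"spin": 14,"gripper": 1}
    - {"slide": [0.347,-0.28,0.0],"spin": 14,"gripper": 1}
    - {"slide": [0.347,-0.28,0.0],"spin": 14,"gripper": 1}
    - {"slide": [0.347,-0.28,0.0],"spin": 14,"gripper": 1}
    - {"slide": [0.347,-0.28,0.0],"spin": 14,"gripper": 1}
    - {"slide": [0.347,-0.28,0.0],"spin": 14,"gripper": 1}
    - {"slide": [0.347,-0.28,0.0],"spin": 14,"gripper": 1}
    - {"slide": [0.347,-0.28,0.0],"spin": 14,"gripper": 1}

```text
t: 0.82
tool_pos: [0.3531, -0.3385, 0.3037]
tool_rot: [-3.142, 0.0, -0.0]
contact_force: [0.6, -0.7, -0.5]
opening: 0.0852
grip_force: 0.0
```

arm_command:
  increments:
    - {"slide": [0.065,-0.09,0.0],"spin": 0,"gripper": 1}
    - {"slide": [0.065,-0.09,0.0],"spin": 0,"gripper": 1}
    - {"slide": [0.065,-0.09,0.0],"spin": 0,"gripper": 1}
    - {"slide": [0.065,-0.09,0.0],"spin": 0,"gripper": 1}
    - {"slide": [0.065,-0.09,0.0],"spin": 0,"gripper": 1}

```text
t: 1.23
tool_pos: [0.4179, -0.2491, 0.3036]
tool_rot: [3.142, 0.006, -0.001]
contact_force: [0.1, 0.4, -0.3]
opening: 0.0854
grip_force: 0.0
```

```bash
python3 -c "
from h import *
snap('wrist','w1.png');go(.42,-.25,.30,0)
snap('side','s1.png')"
```

```text
t 1.28 at [ 0.4174 -0.2501  0.3037] yaw 0.10 tilt -1.0000 slide [ 0.0026 -0.0001  0.0037] spin 0.10 q [-0.69 -0.29  1.93 -0.    1.5   0.88]
```

View pics/w1.png

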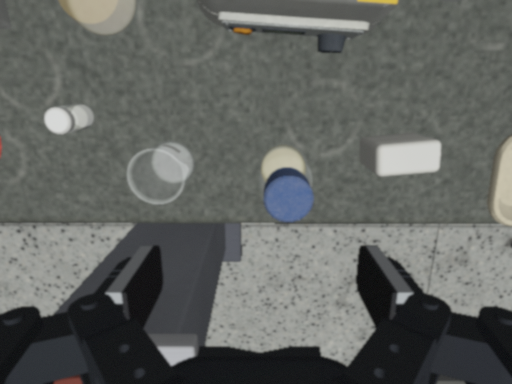

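Run:
```python
from h import *
d=ld('w1.png'); a=d['frame'].astype(int)
print('nadir',proj(d,cam(d)[1][:3,3]*[1,1,0]))
print(a[195,288],a[157,408],a[121,59],a[176,145])
blue=(a[...,2]>a[...,0]+50)&(a[...,2]>80)
c,s,m=centroid(blue);print('blue',c,s)
ct=max(cv2.findContours(m.astype(np.uint8),0,1)[0],key=len)[:,0]
P=np.array([onz(d,u,v,.116)[:2] for u,v in ct])*1000
print(cv2.minEnclosingCircle(P.astype(np.float32)), 'low/lr', onz(d,(s[0]+s[0]+s[2])/2-.5,s[1]+s[3]-.5-s[2]/2,.116))
wh=(a.min(2)>185)
for nm,(x0,y0,x1,y1),z in(('timer',(360,130,460,190),.064),('vial',(35,95,105,145),.051)):
    w=np.zeros(m.shape,bool); w[y0:y1,x0:x1]=1
    c,s,mm=centroid(wh&w); ct=max(cv2.findContours(mm.astype(np.uint8),0,1)[0],key=len)[:,0]
    P=np.array([onz(d,u,v,z)[:2] for u,v in ct])*1000
    print(nm,c,s,cv2.minEnclosingCircle(P.astype(np.float32)),cv2.minAreaRect(P.astype(np.float32)))
print('beaker rim',onz(d,156,176,.07),'foot',onz(d,172,161,0)); 
print('bottle foot',onz(d,283,165,0),'vial foot',onz(d,81,116,0))
z=[cv2.resize(d['frame'][y0:y1,x0:x1],None,fx=4,fy=4,interpolation=2) for x0,x1,y0,y1 in((110,210,125,215),(360,460,115,205))]
cv2.imwrite('pics/c1.png',np.hstack(z)[:,:,::-1])
```

```text
nadir (np.float64(258.49029780324776), np.float64(89.30927365669072))
[ 91 111 152] [207 209 205] [214 216 215] [109 113 109]
blue [288.75132275 198.70502646] [ 266  176   46   45 1512]
((406.4051818847656, -274.2962951660156), 19.484331130981445) low/lr [ 0.40716602 -0.27428506  0.116     ]
timer [409.25225768 157.84467188] [ 380  142   60   33 1661] ((429.9710998535156, -393.2501220703125), 29.948482513427734) ((430.07373046875, -393.6106262207031), (27.48710823059082, 56.18560028076172), 5.283311367034912)
vial [ 56.90909091 120.07399577] [ 45 108  25  25 473] ((463.13946533203125, -55.658512115478516), 11.768290519714355) ((463.1290588378906, -55.37837219238281), (22.268301010131836, 22.816593170166016), 40.58143615722656)
beaker rim [ 0.41313718 -0.15209594  0.07      ] foot [ 0.41286908 -0.14977655  0.        ]
bottle foot [ 0.40858331 -0.27794476  0.        ] vial foot [ 0.46336903 -0.05254962  0.        ]
```

View pics/c1.png

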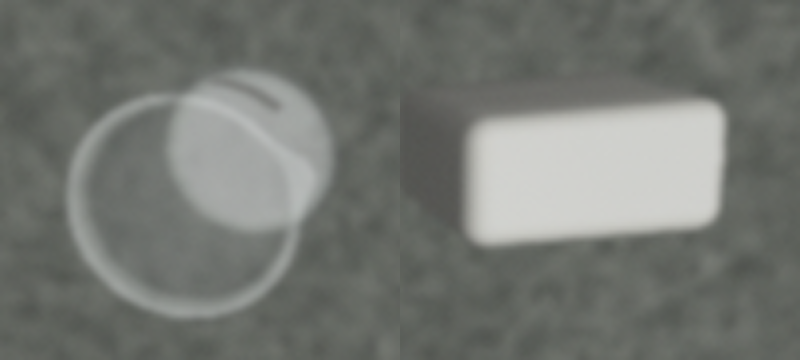

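Run:
```python
from h import *
a=cv2.imread('pics/scene0.png')[160:205,325:385]; b=cv2.imread('pics/s1.png')
d=ld('s1.png'); u,v=map(int,proj(d,[.43,-.393,.03])); print(u,v)
b=b[max(v-30,0):v+30,u-40:u+40]
cv2.imwrite('pics/c2.png',np.vstack([cv2.resize(a,(400,300),interpolation=2),cv2.resize(b,(400,300),interpolation=2)]))
d=ld('scene0.png');T=cam(d)[1];print('scenecam',T[:3,3])
```

```text
318 148
scenecam [-0.45083434  0.56762282  1.13248387]
```

View pics/c2.png

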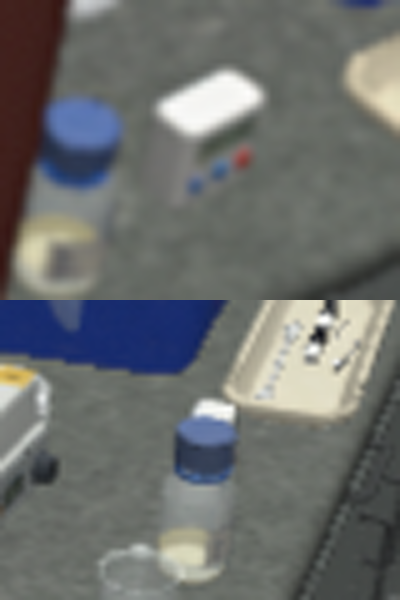

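arm_command:
  increments:
    - {"slide": [-0.01,0.025,0.0],"spin": 0,"gripper": 1}
    - {"slide": [-0.01,0.025,0.04],"spin": 0,"gripper": 1}
    - {"slide": [-0.01,0.025,0.08],"spin": 0,"gripper": 1}
    - {"slide": [-0.01,0.025,0.12],"spin": 0,"gripper": 1}
    - {"slide": [-0.01,0.025,0.15],"spin": 0,"gripper": 1}
    - {"slide": [-0.01,0.025,0.17],"spin": 0,"gripper": 1}
    - {"slide": [-0.01,0.025,0.18],"spin": 0,"gripper": 1}
    - {"slide": [-0.01,0.025,0.18],"spin": 0,"gripper": 1}

```text
t: 2.0
tool_pos: [0.4054, -0.2752, 0.1211]
tool_rot: [-3.138, 0.003, 0.007]
contact_force: [-0.9, 0.2, -0.4]
opening: 0.0852
grip_force: 0.0
```

arm_command:
  increments:
    - {"slide": [0,0,0],"spin": 0,"gripper": -1}
    - {"slide": [0,0,0],"spin": 0,"gripper": -1}
    - {"slide": [0,0,0],"spin": 0,"gripper": -1}
    - {"slide": [0,0,0],"spin": 0,"gripper": -1}
    - {"slide": [0,0,0],"spin": 0,"gripper": -1}
    - {"slide": [0,0,0],"spin": 0,"gripper": -1}
    - {"slide": [0,0,0],"spin": 0,"gripper": -1}
  newtons: 30

```text
t: 2.58
tool_pos: [0.4088, -0.2763, 0.1264]
tool_rot: [3.139, 0.001, 0.006]
contact_force: [0.2, 1.3, 6.0]
opening: 0.0493
grip_force: 30.7
```

```bash
python3 -c "
from h import *
go(.439,.105,.30,0)"
```

```text
t 2.58 at [ 0.4088 -0.2763  0.1264] yaw 0.04 tilt -1.0000 slide [ 0.0311 -0.3808 -0.1745] spin 0.04 q [-0.75 -0.08  2.06  0.    1.16  0.82]
```

arm_command:
  increments:
    - {"slide": [0,0,0],"spin": 0,"gripper": 1}
    - {"slide": [0,0,0],"spin": 0,"gripper": 1}
    - {"slide": [0,0,0],"spin": 0,"gripper": 1}
    - {"slide": [0,0,-0.01],"spin": 0,"gripper": 1}
    - {"slide": [0,0,-0.026],"spin": 0,"gripper": 1}
    - {"slide": [0,0,-0.026],"spin": 0,"gripper": 1}

```text
t: 3.08
tool_pos: [0.4087, -0.2765, 0.1532]
tool_rot: [3.138, 0.001, 0.006]
contact_force: [0.2, -0.6, 1.9]
opening: 0.0857
grip_force: 0.0
```

Run:
```python
from h import *
o,d=snap('wrist','w2.png'); go(.407,-.275,.15,0)
snap('side','s2.png')
c=cv2.imread('pics/s2.png'); u,v=map(int,proj(ld('s2.png'),[.407,-.275,.08])); print(u,v)
cv2.imwrite('pics/c3.png',np.hstack([cv2.resize(c[v-40:v+40,u-40:u+40],(384,384),interpolation=2),cv2.resize(cv2.imread('pics/w2.png'),(416,312))[:,:].copy() if 0 else cv2.copyMakeBorder(cv2.resize(cv2.imread('pics/w2.png'),(416,312)),0,72,0,0,0)]))
```

```text
t 3.13 at [ 0.4083 -0.2763  0.152 ] yaw 0.03 tilt -1.0000 slide [-0.0014 -0.0013  0.002 ] spin 0.03 q [-0.75 -0.12  2.05 -0.    1.21  0.82]
317 152
```

View pics/c3.png

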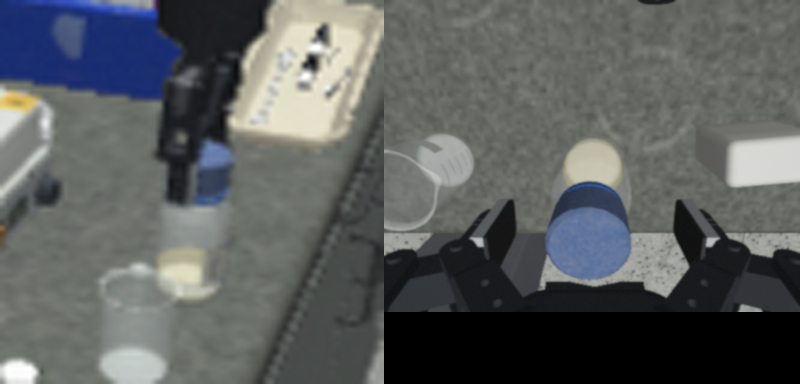

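arm_command:
  increments:
    - {"slide": [0,0,0.002],"spin": 0,"gripper": -1}
    - {"slide": [0,0,0.002],"spin": 0,"gripper": -1}
    - {"slide": [0,0,0.002],"spin": 0,"gripper": -1}
    - {"slide": [0,0,0.002],"spin": 0,"gripper": -1}
    - {"slide": [0,0,0.002],"spin": 0,"gripper": -1}
    - {"slide": [0,0,0.002],"spin": 0,"gripper": -1}
    - {"slide": [0,0,0.002],"spin": 0,"gripper": -1}
    - {"slide": [0,0,0.002],"spin": 0,"gripper": -1}
  newtons: 30

```text
t: 3.85
tool_pos: [0.4072, -0.2753, 0.1476]
tool_rot: [-3.141, -0.001, 0.001]
contact_force: [-1.2, -0.3, -0.6]
opening: 0.0419
grip_force: 29.2
```

Run:
```python
from h import *
go(.439,.105,.30,0); o,d=snap('wrist','w3.png');d=ld('w3.png');a=d['frame'].astype(int)
blue=(a[...,2]>a[...,0]+30)&(a[...,2]>80); blue[:200]=0
c,s,m=centroid(blue);print(c,s)
ct=max(cv2.findContours(m.astype(np.uint8),0,1)[0],key=len)[:,0]
print(onz(d,s[0]+s[2]/2-.5,s[1]+s[3]-.5,.116),o['tool_pos'])
```

```text
t 3.85 at [ 0.4072 -0.2753  0.1476] yaw 0.02 tilt -1.0000 slide [ 0.0319 -0.3803 -0.1523] spin 0.02 q [-0.75 -0.12  2.05 -0.    1.21  0.82]
[260.0971309  292.60609683] [  202   224   113   127 10038]
[ 0.38655378 -0.27545667  0.116     ] [ 0.40724443 -0.27526766  0.14758465]
```

arm_command:
  increments:
    - {"slide": [0,0,-0.03],"spin": 0,"gripper": -1}
    - {"slide": [0,0,-0.07],"spin": 0,"gripper": -1}
    - {"slide": [0,0,-0.11],"spin": 0,"gripper": -1}
    - {"slide": [0.003,-0.03,-0.11],"spin": 0,"gripper": -1}
    - {"slide": [0.006,-0.07,-0.11],"spin": 0,"gripper": -1}
    - {"slide": [0.009,-0.11,-0.11],"spin": 0,"gripper": -1}
    - {"slide": [0.012,-0.15,-0.11],"spin": 0,"gripper": -1}
    - {"slide": [0.015,-0.19,-0.11],"spin": 0,"gripper": -1}

```text
t: 4.57
tool_pos: [0.4218, -0.0837, 0.2577]
tool_rot: [-3.141, 0.001, -0.0]
contact_force: [0.9, 0.8, -1.3]
opening: 0.0419
grip_force: 29.4
```

arm_command:
  increments:
    - {"slide": [0.004,-0.04,0],"spin": 0,"gripper": -1}
    - {"slide": [0.008,-0.08,0],"spin": 0,"gripper": -1}
    - {"slide": [0.012,-0.12,0],"spin": 0,"gripper": -1}
    - {"slide": [0.015,-0.15,0],"spin": 0,"gripper": -1}
    - {"slide": [0.017,-0.18,0],"spin": 0,"gripper": -1}
    - {"slide": [0.017,-0.19,0],"spin": 0,"gripper": -1}
    - {"slide": [0.017,-0.19,0],"spin": 0,"gripper": -1}
    - {"slide": [0.017,-0.19,0],"spin": 0,"gripper": -1}

```text
t: 5.23
tool_pos: [0.439, 0.1046, 0.2575]
tool_rot: [3.141, 0.003, -0.001]
contact_force: [-1.1, 0.1, -1.6]
opening: 0.0417
grip_force: 29.4
```

```bash
cat >> h.py <<'E'
def circ(d,m,z):
    c,s,mm=centroid(m); ct=max(cv2.findContours(mm.astype(np.uint8),0,1)[0],key=len)[:,0]
    P=(np.array([onz(d,u,v,z)[:2] for u,v in ct])*1000).astype(np.float32)
    return s[:4],s[4],cv2.minEnclosingCircle(P),cv2.fitEllipse(P)
E
python3 - <<'E'
from h import *
snap('wrist','w4.png'); go(.439,.105,.16,0)
E
```

```text
t 5.28 at [0.4391 0.104  0.2576] yaw 0.01 tilt -1.0000 slide [-0.     -0.0011  0.0976] spin 0.01 q [ 0.07 -0.35  2.05 -0.    1.44  1.64]
```

View pics/w4.png

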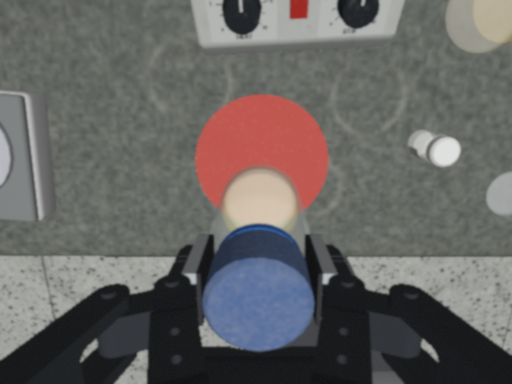

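```bash
cat >> h.py <<'E'
def fitc(P):
    A=np.c_[2*P,np.ones(len(P))]; s=np.linalg.lstsq(A,(P**2).sum(1),rcond=None)[0]; return s[:2],np.sqrt(s[2]+s[0]**2+s[1]**2)
E
python3 - <<'E'
from h import *
d=ld('w4.png'); a=d['frame'].astype(int)
m=(a[...,0]>120)&(a[...,0]>a[...,1]+60); m[:80]=0; m[190:]=0
ct=max(cv2.findContours(m.astype(np.uint8),0,1)[0],key=len)[:,0]; ct=ct[ct[:,1]<183]
for z in(.004,.008): print(fitc(np.array([onz(d,u,v,z)[:2] for u,v in ct])))
E
```

```text
(array([0.45846833, 0.10092473]), np.float64(0.054345618807062124))
(array([0.45914665, 0.10096661]), np.float64(0.05367679434445161))
```

Run:
```python
from h import *
d=ld('w4.png'); a=d['frame'].astype(int)
m=(a[...,0]>120)&(a[...,0]>a[...,1]+60); m[:80]=0; m[190:]=0
ct=max(cv2.findContours(m.astype(np.uint8),0,1)[0],key=len)[:,0]
for lim in(158,140):
  for z in(.004,.008): print(fitc(np.array([onz(d,u,v,z)[:2] for u,v in ct if v<lim])))
h=cv2.convexHull(ct)[:,0]; print(fitc(np.array([onz(d,u,v,.008)[:2] for u,v in h if v<188])))
```

```text
(array([0.44286313, 0.10103582]), np.float64(0.06590692972496973))
(array([0.4437335 , 0.10107633]), np.float64(0.06509582171252787))
(array([0.44266981, 0.1010796 ]), np.float64(0.06606959801545785))
(array([0.44354256, 0.10111957]), np.float64(0.06525648806552302))
(array([0.44378356, 0.10108355]), np.float64(0.06541314876779127))
```

arm_command:
  increments:
    - {"slide": [0.002,0.001,0.03],"spin": 0,"gripper": -1}
    - {"slide": [0.002,0.001,0.06],"spin": 0,"gripper": -1}
    - {"slide": [0.002,0.001,0.08],"spin": 0,"gripper": -1}
    - {"slide": [0.002,0.001,0.092],"spin": 0,"gripper": -1}
    - {"slide": [0.002,0.001,0.092],"spin": 0,"gripper": -1}
    - {"slide": [0.002,0.001,0.092],"spin": 0,"gripper": -1}

```text
t: 5.78
tool_pos: [0.4413, 0.1028, 0.166]
tool_rot: [3.141, -0.002, -0.001]
contact_force: [1.1, -0.2, 0.0]
opening: 0.0417
grip_force: 29.5
```

Run:
```python
from h import *
for n in('wrist','side','scene'): snap(n,n[0:2]+'5.png')
d=ld('wr5.png'); a=d['frame'].astype(int); go(.441,.103,.157,0)
m=(a[...,0]>120)&(a[...,0]>a[...,1]+50); m[250:]=0
c,s,mm=centroid(m);print(s)
ct=max(cv2.findContours(mm.astype(np.uint8),0,1)[0],key=len)[:,0]
h=cv2.convexHull(ct)[:,0]; print(fitc(np.array([onz(d,u,v,.008)[:2] for u,v in h if v<160])))
s=[cv2.imread('pics/wr5.png')]
for n in('si5','sc5'):
    dd=ld(n+'.png'); u,v=map(int,proj(dd,[.44,.103,.03])); s.append(cv2.resize(cv2.imread('pics/%s.png'%n)[v-40:v+40,u-50:u+50],(320,256),interpolation=2))
    a=dd['frame'].astype(int); m=(a[...,0]>130)&(a[...,0]>a[...,1]+70); w=np.zeros_like(m);w[v-30:v+40,u-40:u+40]=1
    c,st,mm=centroid(m&w); ct=max(cv2.findContours(mm.astype(np.uint8),0,1)[0],key=len)[:,0]; h=cv2.convexHull(ct)[:,0]
    print(n,st,fitc(np.array([onz(dd,*p,.008)[:2] for p in h])))
cv2.imwrite('pics/c4.png',np.hstack([cv2.resize(s[0],(480,512))[:, :],np.vstack(s[1:])]))
```

```text
t 5.93 at [0.4425 0.1034 0.168 ] yaw -0.01 tilt -1.0000 slide [-0.0016  0.0004  0.011 ] spin -0.01 q [ 0.07 -0.25  2.13 -0.    1.26  1.64]
[  170   100   181   145 15826]
(array([0.44360297, 0.10117207]), np.float64(0.06565700736915121))
si5 [245 219  46  29 841] (array([0.44169013, 0.10165712]), np.float64(0.0644966923366087))
sc5 [222 218  37  26 622] (array([0.43951655, 0.10456408]), np.float64(0.06529775224458237))
```

View pics/c4.png

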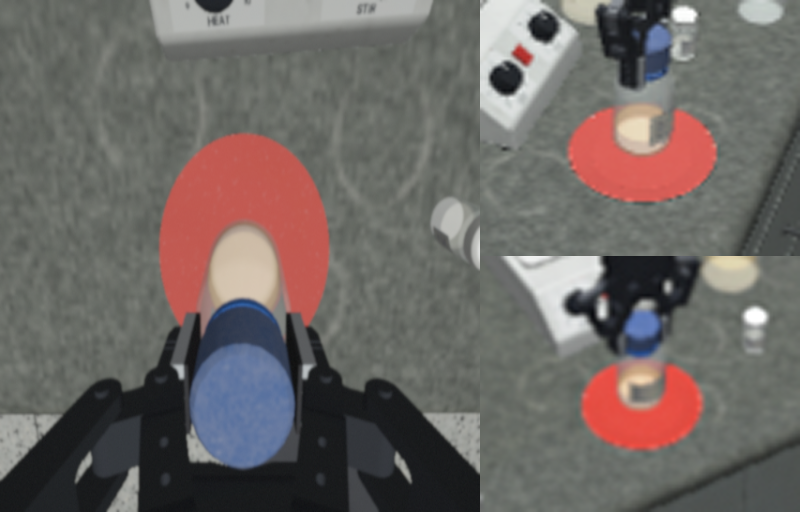

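arm_command:
  increments:
    - {"slide": [0.001,0.001,0.003],"spin": 0,"gripper": -1}
    - {"slide": [0.001,0.001,0.006],"spin": 0,"gripper": -1}
    - {"slide": [0.001,0.001,0.008],"spin": 0,"gripper": -1}
    - {"slide": [0.001,0.001,0.009],"spin": 0,"gripper": -1}
    - {"slide": [0.001,0.001,0.01],"spin": 0,"gripper": -1}
    - {"slide": [0.001,0.001,0.01],"spin": 0,"gripper": -1}

```text
t: 6.43
tool_pos: [0.4421, 0.1027, 0.1557]
tool_rot: [-3.142, -0.001, 0.0]
contact_force: [0.2, 0.1, -2.2]
opening: 0.0419
grip_force: 29.5
```

```bash
python3 -c "
from h import *
go(.4425,.102,.1556,0)
print(status.get_obs()['contact_force'])"
```

```text
t 6.43 at [0.4421 0.1027 0.1557] yaw 0.04 tilt -1.0000 slide [0.0004 0.0007 0.0001] spin 0.04 q [ 0.06 -0.23  2.13  0.    1.24  1.63]
[ 0.19487918  0.06982281 -2.1915034 ]
```

arm_command:
  increments:
    - {"slide": [0,0.0005,0.001],"spin": 0,"gripper": -1}
    - {"slide": [0,0.0005,0.001],"spin": 0,"gripper": -1}
    - {"slide": [0,0.0005,0.002],"spin": 0,"gripper": -1}
    - {"slide": [0,0.0005,0.002],"spin": 0,"gripper": -1}

```text
t: 6.77
tool_pos: [0.4429, 0.1025, 0.1555]
tool_rot: [-3.141, -0.0, -0.002]
contact_force: [-3.4, 1.9, 7.1]
opening: 0.0424
grip_force: 31.2
```

arm_command:
  increments:
    - {"slide": [0,0,-0.001],"spin": 0,"gripper": 0.2}
    - {"slide": [0,0,-0.001],"spin": 0,"gripper": 0.6}
    - {"slide": [0,0,-0.001],"spin": 0,"gripper": 1}
    - {"slide": [0,0,-0.001],"spin": 0,"gripper": 1}
    - {"slide": [0,0,-0.03],"spin": 0,"gripper": 1}
    - {"slide": [0,0,-0.07],"spin": 0,"gripper": 1}
    - {"slide": [0,0,-0.11],"spin": 0,"gripper": 1}
    - {"slide": [0,0,-0.145],"spin": 0,"gripper": 1}

```text
t: 7.43
tool_pos: [0.4421, 0.1021, 0.301]
tool_rot: [3.141, 0.001, 0.001]
contact_force: [0.6, -0.6, 0.6]
opening: 0.0853
grip_force: 0.0
```

Run:
```python
from h import *
for n in('side','scene'): snap(n,n[0:2]+'6.png')
s=[]
for n in('si6','sc6'):
    dd=ld(n+'.png'); u,v=map(int,proj(dd,[.44,.103,.03])); s.append(cv2.resize(cv2.imread('pics/%s.png'%n)[v-60:v+40,u-50:u+50],(400,400),interpolation=2))
    print(n,u,v,proj(dd,[.4425,.102,.008]))
cv2.imwrite('pics/c5.png',np.hstack(s))
go(.413,-.152,.28,100)
```

```text
si6 267 225 (np.float64(266.934934955874), np.float64(231.37522152817408))
sc6 240 224 (np.float64(240.36067811371885), np.float64(228.6754671369119))
t 7.53 at [0.4449 0.1023 0.3067] yaw 0.03 tilt -0.9999 slide [-0.0324  0.2543  0.0261] spin -99.97 q [ 0.06 -0.38  1.99 -0.    1.52  1.63]
```

View pics/c5.png

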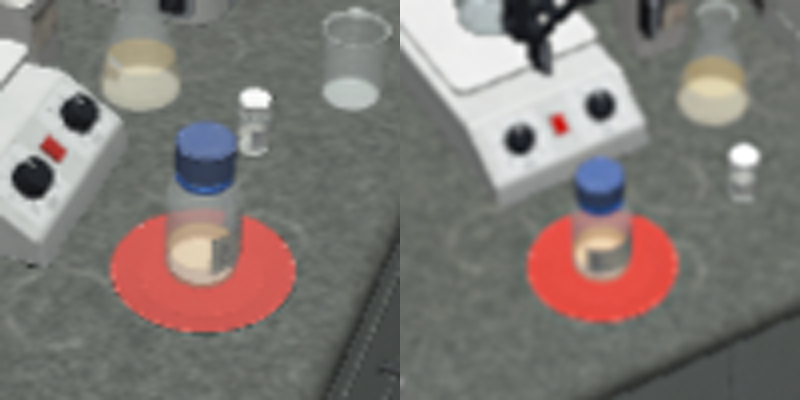

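Run:
```python
from h import *
snap('wrist','wr6.png')
for n in('wr6','si6','sc6'):
    d=ld(n+'.png'); a=d['frame'].astype(int)
    b=(a[...,2]>a[...,0]+35)&(a[...,2]>70)
    if n[0]=='s':
        u,v=map(int,proj(d,[.4425,.102,.11])); w=np.zeros_like(b);w[v-15:v+15,u-15:u+15]=1; b&=w
    c,s,_=centroid(b); print(n,s,'cap mid bbox',s[:2]+s[2:4]/2-.5,'pred centre top,bot',np.round([proj(d,[.4425,.102,z]) for z in(.124,.09)],1))
    if n=='wr6':
        print(onz(d,s[0]+s[2]/2-.5,s[1]+s[3]-.5,.124)+[.021,0,0])
        m=(a[...,0]>120)&(a[...,0]>a[...,1]+50); c,st,mm=centroid(m); h=cv2.convexHull(max(cv2.findContours(mm.astype(np.uint8),0,1)[0],key=len)[:,0])[:,0]
        print(st,fitc(np.array([onz(d,*p,.008)[:2] for p in h if p[1]<st[1]+st[3]*.6])))
```

```text
wr6 [ 233  168   48   49 1851] cap mid bbox [256.5 192. ] pred centre top,bot [[258.5 192.6]
 [258.5 181.9]]
[0.44304864 0.10365651 0.124     ]
[ 202  104  116  112 6996] (array([0.44380907, 0.10107377]), np.float64(0.06563842372432055))
si6 [261 195  15  11 120] cap mid bbox [268. 200.] pred centre top,bot [[267.3 198.4]
 [267.2 208.5]]
sc6 [234 203  12  15 142] cap mid bbox [239.5 210. ] pred centre top,bot [[239.8 205.2]
 [240.  212.4]]
```

arm_command:
  increments:
    - {"slide": [-0.029,0.254,0],"spin": -104,"gripper": 1}
    - {"slide": [-0.029,0.254,0],"spin": -104,"gripper": 1}
    - {"slide": [-0.029,0.254,0],"spin": -104,"gripper": 1}
    - {"slide": [-0.029,0.254,0],"spin": -104,"gripper": 1}
    - {"slide": [-0.029,0.254,0],"spin": -104,"gripper": 1}
    - {"slide": [-0.029,0.254,0],"spin": -104,"gripper": 1}
    - {"slide": [-0.029,0.254,0],"spin": -104,"gripper": 1}
    - {"slide": [-0.029,0.254,0],"spin": -104,"gripper": 1}

```text
t: 8.25
tool_pos: [0.412, -0.1549, 0.2967]
tool_rot: [-2.858, -1.301, 0.004]
contact_force: [0.6, 0.6, -0.4]
opening: 0.0852
grip_force: 0.0
```

```bash
python3 -c "
from h import *
go(.413,-.152,.20,104)"
```

```text
t 8.25 at [ 0.412  -0.1549  0.2967] yaw 48.95 tilt -1.0000 slide [ 0.003  -0.0009  0.0967] spin -55.05 q [-0.53 -0.41  2.03 -0.    1.52  0.19]
```

arm_command:
  increments:
    - {"slide": [0.002,0,0.02],"spin": -55,"gripper": 1}
    - {"slide": [0.002,0,0.04],"spin": -55,"gripper": 1}
    - {"slide": [0.002,0,0.06],"spin": -55,"gripper": 1}
    - {"slide": [0.002,0,0.07],"spin": -55,"gripper": 1}
    - {"slide": [0.002,0,0.07],"spin": -55,"gripper": 1}
    - {"slide": [0.002,0,0.07],"spin": -55,"gripper": 1}
    - {"slide": [0.002,0,0.07],"spin": -55,"gripper": 1}
    - {"slide": [0.002,0,0.07],"spin": -55,"gripper": 1}

```text
t: 8.92
tool_pos: [0.4137, -0.1499, 0.2264]
tool_rot: [-1.928, -2.475, 0.001]
contact_force: [0.3, -0.1, -0.2]
opening: 0.0854
grip_force: 0.0
```

```bash
python3 -c "
from h import *
snap('wrist','wr7.png');go(.413,-.152,.09,104)"
```

```text
t 8.97 at [ 0.4137 -0.1499  0.2265] yaw 104.24 tilt -1.0000 slide [-0.0022 -0.0008  0.1365] spin 0.24 q [-0.52 -0.35  2.11 -0.    1.39 -0.77]
```

View pics/wr7.png

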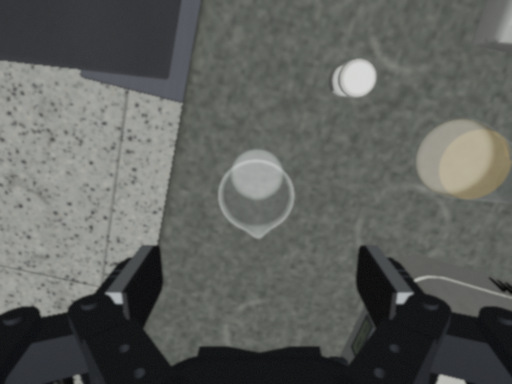

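```bash
python3 -c "
from h import *
d=ld('wr7.png')
print(onz(d,257,197,.07),onz(d,257,174,0),'vial',onz(d,355.5,77.5,.051),onz(d,345,82,0))
a=d['frame'].astype(int);m=a.min(2)>185;m[:50]=0;m[110:]=0;m[:,:320]=0;m[:,400:]=0;print(circ(d,m,.051))
p=onz(d,257,197,.07);go(p[0],p[1],.095,104)"
```

```text
[ 0.41360655 -0.1522441   0.07      ] [ 0.41316375 -0.15282401  0.        ] vial [ 0.46092843 -0.05493368  0.051     ] [ 0.46653509 -0.0555564   0.        ]
(array([342,  61,  33,  34], dtype=int32), np.int32(886), ((462.8806457519531, -54.85767364501953), 11.60977840423584), ((462.8090515136719, -54.74409103393555), (22.444429397583008, 22.63097381591797), 149.92982482910156))
t 8.97 at [ 0.4137 -0.1499  0.2265] yaw 104.24 tilt -1.0000 slide [-0.0026 -0.0003  0.1315] spin 0.24 q [-0.52 -0.35  2.11 -0.    1.39 -0.77]
```

arm_command:
  increments:
    - {"slide": [-0.0025,0,0.04],"spin": 0,"gripper": 1}
    - {"slide": [-0.0025,0,0.08],"spin": 0,"gripper": 1}
    - {"slide": [-0.0025,0,0.11],"spin": 0,"gripper": 1}
    - {"slide": [-0.0025,0,0.125],"spin": 0,"gripper": 1}
    - {"slide": [-0.0025,0,0.132],"spin": 0,"gripper": 1}
    - {"slide": [-0.0025,0,0.132],"spin": 0,"gripper": 1}
    - {"slide": [-0.0025,0,0.132],"spin": 0,"gripper": 1}

```text
t: 9.55
tool_pos: [0.4152, -0.1528, 0.0969]
tool_rot: [-1.938, -2.472, 0.0]
contact_force: [-0.0, -0.4, 1.0]
opening: 0.0856
grip_force: 0.0
```

arm_command:
  increments:
    - {"slide": [0,0,0],"spin": 0,"gripper": -1}
    - {"slide": [0,0,0],"spin": 0,"gripper": -1}
    - {"slide": [0,0,0],"spin": 0,"gripper": -1}
    - {"slide": [0,0,0],"spin": 0,"gripper": -1}
    - {"slide": [0,0,0],"spin": 0,"gripper": -1}
    - {"slide": [0,0,0],"spin": 0,"gripper": -1}
    - {"slide": [0,0,0],"spin": 0,"gripper": -1}
  newtons: 20

```text
t: 10.13
tool_pos: [0.4161, -0.1533, 0.0985]
tool_rot: [1.936, 2.471, 0.0]
contact_force: [-1.7, 0.1, 6.5]
opening: 0.0529
grip_force: 20.6
```

```bash
python3 -c "
from h import *
go(.463,.360,.28,90)"
```

```text
t 10.13 at [ 0.4161 -0.1533  0.0985] yaw 103.85 tilt -1.0000 slide [ 0.4869  0.1687 -0.1821] spin 13.85 q [-0.52 -0.16  2.19 -0.    1.11 -0.76]
```

arm_command:
  increments:
    - {"slide": [0,0,-0.03],"spin": 0,"gripper": -1}
    - {"slide": [0,0,-0.07],"spin": 0,"gripper": -1}
    - {"slide": [0,0,-0.11],"spin": 0,"gripper": -1}
    - {"slide": [0,0,-0.15],"spin": 0,"gripper": -1}
    - {"slide": [0.02,0.007,-0.175],"spin": 0,"gripper": -1}
    - {"slide": [0.058,0.02,-0.18],"spin": 0,"gripper": -1}
    - {"slide": [0.096,0.033,-0.18],"spin": 0,"gripper": -1}
    - {"slide": [0.134,0.046,-0.18],"spin": 0,"gripper": -1}

```text
t: 10.8
tool_pos: [0.4281, -0.0105, 0.2787]
tool_rot: [1.938, 2.468, 0.003]
contact_force: [1.0, 0.6, -0.0]
opening: 0.0531
grip_force: 21.5
```

arm_command:
  increments:
    - {"slide": [0.038,0.013,0],"spin": 0,"gripper": -1}
    - {"slide": [0.076,0.026,0],"spin": 0,"gripper": -1}
    - {"slide": [0.114,0.039,0],"spin": 0,"gripper": -1}
    - {"slide": [0.152,0.052,0],"spin": 0,"gripper": -1}
    - {"slide": [0.19,0.065,0],"spin": 0,"gripper": -1}
    - {"slide": [0.228,0.078,0],"spin": 0,"gripper": -1}
    - {"slide": [0.266,0.091,0],"spin": 0,"gripper": -1}
    - {"slide": [0.3,0.1,0],"spin": 0,"gripper": -1}

```text
t: 11.47
tool_pos: [0.4529, 0.3061, 0.2771]
tool_rot: [1.936, 2.474, 0.002]
contact_force: [0.9, -0.1, -0.4]
opening: 0.0529
grip_force: 21.5
```

arm_command:
  increments:
    - {"slide": [0.025,0.01,0],"spin": 0,"gripper": -1}
    - {"slide": [0.035,0.015,0],"spin": 0,"gripper": -1}
    - {"slide": [0.035,0.015,0],"spin": 0,"gripper": -1}
    - {"slide": [0.035,0.015,0],"spin": 0,"gripper": -1}

```text
t: 11.8
tool_pos: [0.4593, 0.3408, 0.2767]
tool_rot: [1.937, 2.473, -0.002]
contact_force: [0.5, -0.1, -0.6]
opening: 0.0531
grip_force: 21.5
```

```bash
python3 -c "
from h import *
go(.465,.36,.16)
snap('wrist','wr8.png')"
```

```text
t 11.80 at [0.4593 0.3408 0.2767] yaw 103.87 tilt -1.0000 slide [0.0173 0.0102 0.1167] spin 0.00 q [ 0.51 -0.05  1.77 -0.    1.43  0.27]
```

View pics/wr8.png

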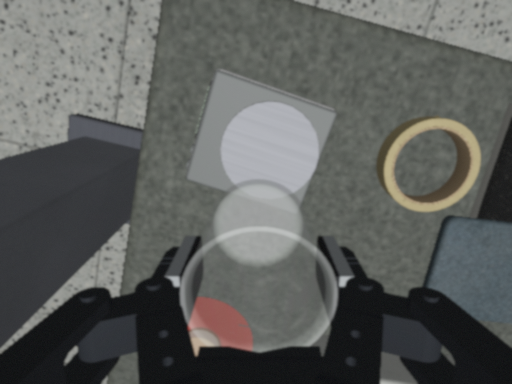

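Run:
```python
from h import *
d=ld('wr8.png'); a=d['frame']; g=cv2.GaussianBlur(a,(3,3),0).astype(int)
print(g[140,270],g[140,210],g[115,300])
m=(np.abs(g-g[140,270]).max(2)<16); m[182:]=0; m[:90]=0; m[:,:205]=0; m[:,330:]=0
c,s,mm=centroid(m);print(c,s)
ct=cv2.convexHull(max(cv2.findContours(mm.astype(np.uint8),0,1)[0],key=len)[:,0])[:,0]
P=np.array([onz(d,u,v,.05)[:2] for u,v in ct if v<178]); p,r=fitc(P); print(p,r)
# body corners at z=.04
for q in((221,69),(335,108),(189,179)): print(onz(d,*q,.04))
print('foot',onz(d,258,222,.179))
go(p[0],p[1],.16)
S=np.array([.4437,.1011]); print(np.linalg.norm(p-S),np.degrees(np.arctan2(*(p-S))))
```

```text
[177 180 186] [137 140 139] [174 176 181]
[269.52841177 144.66346608] [ 222  103   96   79 6353]
[0.46546152 0.36007684] 0.04383160341199785
[0.40681894 0.41929246 0.04      ]
[0.51395601 0.41148837 0.04      ]
[0.39759004 0.31414058 0.04      ]
foot [0.45939487 0.34303635 0.179     ]
t 11.85 at [0.4593 0.3402 0.2767] yaw 103.81 tilt -1.0000 slide [0.0179 0.0107 0.1167] spin 0.00 q [ 0.51 -0.06  1.77 -0.    1.43  0.27]
0.25988952879913696 4.803213572931743
```

arm_command:
  increments:
    - {"slide": [0.0165,0.0107,0.02],"spin": 0,"gripper": -1}
    - {"slide": [0.0165,0.0107,0.05],"spin": 0,"gripper": -1}
    - {"slide": [0.0165,0.0107,0.08],"spin": 0,"gripper": -1}
    - {"slide": [0.0165,0.0107,0.1],"spin": 0,"gripper": -1}
    - {"slide": [0.0165,0.0107,0.115],"spin": 0,"gripper": -1}
    - {"slide": [0.0165,0.0107,0.12],"spin": 0,"gripper": -1}
    - {"slide": [0.0165,0.0107,0.12],"spin": 0,"gripper": -1}

```text
t: 12.43
tool_pos: [0.4652, 0.3579, 0.1553]
tool_rot: [-1.939, -2.47, 0.005]
contact_force: [-0.1, -0.9, -0.5]
opening: 0.0528
grip_force: 21.5
```

Run:
```python
from h import *
go(.4655,.3595,.147)
s=[]
for n in('side','wrist'):
    snap(n,n[:2]+'9.png'); s.append(cv2.imread('pics/'+n[:2]+'9.png'))
u,v=map(int,proj(ld('si9.png'),[.4655,.36,.05])); print(u,v,proj(ld('wr9.png'),[.4655,.36,.05]))
cv2.imwrite('pics/c6.png',np.hstack([cv2.resize(s[0][v-50:v+30,u-40:u+40],(384,384),interpolation=2),s[1][:,100:500]]))
```

```text
t 12.43 at [0.4652 0.3579 0.1553] yaw 103.74 tilt -1.0000 slide [0.0015 0.0007 0.0083] spin 0.00 q [ 0.53  0.1   1.82 -0.    1.22  0.29]
214 285 (np.float64(256.68396515363935), np.float64(216.85843375304353))
```

View pics/c6.png

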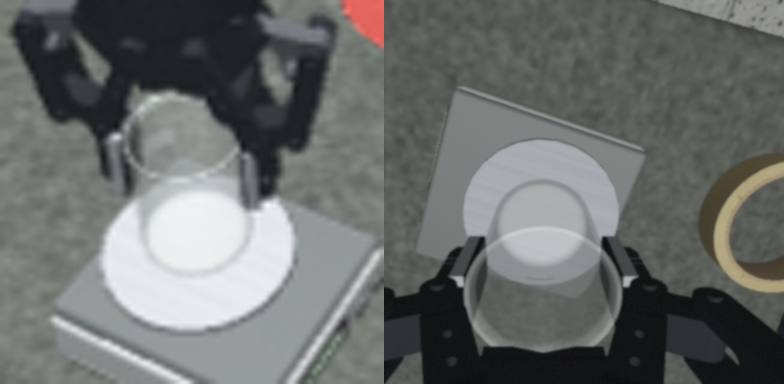

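arm_command:
  increments:
    - {"slide": [0.001,0,0.003],"spin": 0,"gripper": -1}
    - {"slide": [0.001,0,0.006],"spin": 0,"gripper": -1}
    - {"slide": [0.001,0,0.008],"spin": 0,"gripper": -1}
    - {"slide": [0.001,0,0.009],"spin": 0,"gripper": -1}
    - {"slide": [0.001,0,0.009],"spin": 0,"gripper": -1}

```text
t: 12.95
tool_pos: [0.4657, 0.3609, 0.1486]
tool_rot: [1.937, 2.473, 0.001]
contact_force: [-1.6, -0.2, 2.2]
opening: 0.0528
grip_force: 21.7
```

arm_command:
  increments:
    - {"slide": [0,0,0.0005],"spin": 0,"gripper": -0.2}
    - {"slide": [0,0,0.0005],"spin": 0,"gripper": 0.4}
    - {"slide": [0,0,0],"spin": 0,"gripper": 1}
    - {"slide": [0,0,0],"spin": 0,"gripper": 1}
    - {"slide": [0,0,-0.03],"spin": 0,"gripper": 1}
    - {"slide": [0,0,-0.07],"spin": 0,"gripper": 1}
    - {"slide": [0,0,-0.11],"spin": 0,"gripper": 1}
    - {"slide": [0,0,-0.15],"spin": 0,"gripper": 1}

```text
t: 13.62
tool_pos: [0.4651, 0.3604, 0.2988]
tool_rot: [-1.937, -2.473, 0.002]
contact_force: [1.1, 0.2, 0.1]
opening: 0.0855
grip_force: 0.0
```

Run:
```python
from h import *
go(.463,-.055,.27,90)
snap('wrist','wr10.png'); d=ld('wr10.png'); print(proj(d,[.4655,.36,.05]),proj(d,[.4655,.36,.12]))
```

```text
t 13.62 at [0.4651 0.3604 0.2988] yaw 103.85 tilt -1.0000 slide [-0.4028 -0.1014  0.0291] spin 13.85 q [ 0.53 -0.03  1.7  -0.    1.47  0.29]
(np.float64(258.2731743507546), np.float64(165.50593099548314)) (np.float64(258.02545570109606), np.float64(185.31659962277055))
```

View pics/wr10.png

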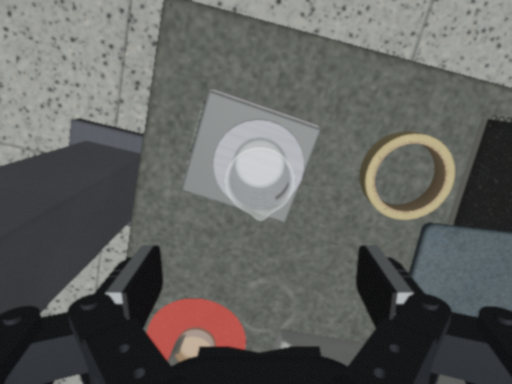

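Run:
```python
from h import *
d=ld('wr10.png'); g=cv2.cvtColor(d['frame'],cv2.COLOR_RGB2GRAY)
print(g[183,218:310]); print(g[183-10,218:310])
c=cv2.HoughCircles(cv2.resize(g[80:240,180:340],None,fx=3,fy=3,interpolation=2),cv2.HOUGH_GRADIENT_ALT,1,5,param1=100,param2=.6,minRadius=45,maxRadius=150)
if c is not None: print((c[0]/3+[180,80,0]).round(1))
```

```text
[170 178 180 179 179 181 185 191 194 188 178 167 157 152 150 152 153 153
 154 154 154 154 154 155 154 157 161 167 174 181 186 191 194 198 199 201
 202 202 203 203 204 203 203 203 203 203 202 201 199 198 195 192 189 183
 179 172 165 160 156 155 154 154 153 153 153 153 152 150 142 133 135 151
 167 178 190 195 191 185 183 180 172 151 123 104  96  93  92  90  91  92
  94  97]
[183 183 184 183 184 183 185 191 196 194 187 177 165 158 155 155 156 157
 163 173 184 191 198 201 203 204 203 204 203 203 204 203 203 205 205 205
 204 205 205 205 205 205 205 205 204 204 205 204 204 205 205 204 205 205
 204 205 205 204 204 203 201 197 190 180 168 159 155 154 153 152 155 164
 176 188 194 191 185 182 180 180 180 179 179 174 157 130 106  98  99 100
 100  98]
[[259.3 164.3  45. ]
 [259.3 164.3  23.4]
 [268.7 157.7  34.5]
 [260.7 181.7  33.8]
 [268.3 181.3  39.3]
 [248.  166.7  35.6]]
```

arm_command:
  increments:
    - {"slide": [-0.403,-0.101,0],"spin": -76,"gripper": 1}
    - {"slide": [-0.403,-0.101,0],"spin": -76,"gripper": 1}
    - {"slide": [-0.403,-0.101,0],"spin": -76,"gripper": 1}
    - {"slide": [-0.403,-0.101,0],"spin": -76,"gripper": 1}
    - {"slide": [-0.403,-0.101,0],"spin": -76,"gripper": 1}
    - {"slide": [-0.403,-0.101,0],"spin": -76,"gripper": 1}
    - {"slide": [-0.403,-0.101,0],"spin": -76,"gripper": 1}
    - {"slide": [-0.403,-0.101,0],"spin": -76,"gripper": 1}

```text
t: 14.33
tool_pos: [0.4647, 0.058, 0.2977]
tool_rot: [0.657, 3.072, -0.0]
contact_force: [1.1, -0.1, -0.2]
opening: 0.0849
grip_force: 0.0
```

```bash
python3 -c "
from h import *
go(.463,-.055,.2,180)
d=ld('w4.png'); print(onz(d,205,47,0),onz(d,395,38,0))"
```

```text
t 14.33 at [0.4647 0.058  0.2977] yaw 155.84 tilt -1.0000 slide [-0.0447 -0.1038  0.0977] spin -24.16 q [-0.03 -0.33  1.97 -0.    1.5  -1.18]
[0.55068499 0.15326768 0.        ] [ 0.55862422 -0.02061267  0.        ]
```

arm_command:
  increments:
    - {"slide": [-0.045,-0.104,0],"spin": -24,"gripper": 1}
    - {"slide": [-0.045,-0.104,0],"spin": -24,"gripper": 1}
    - {"slide": [-0.045,-0.104,0.02],"spin": -24,"gripper": 1}
    - {"slide": [-0.045,-0.104,0.05],"spin": -24,"gripper": 1}
    - {"slide": [-0.045,-0.104,0.08],"spin": -24,"gripper": 1}
    - {"slide": [-0.045,-0.104,0.1],"spin": -24,"gripper": 1}
    - {"slide": [-0.045,-0.104,0.1],"spin": -24,"gripper": 1}

```text
t: 14.92
tool_pos: [0.4599, -0.0533, 0.1922]
tool_rot: [-0.015, -3.132, -0.004]
contact_force: [-0.5, 0.1, -0.5]
opening: 0.0853
grip_force: 0.0
```

```bash
python3 -c "
from h import *
go(.463,-.055,.084,180)
snap('wrist','wr11.png');d=ld('wr11.png');a=d['frame'].astype(int)
u,v=map(int,proj(d,[.463,-.055,.051]));m=a.min(2)>175;w=np.zeros_like(m);w[max(v-35,0):v+35,u-35:u+35]=1;print(u,v,circ(d,m&w,.051))"
```

```text
t 14.92 at [ 0.4599 -0.0533  0.1922] yaw 179.46 tilt -0.9999 slide [-0.0042 -0.002   0.1082] spin -0.54 q [-0.28 -0.25  2.08  0.    1.32 -1.84]
257 206 (array([240, 188,  36,  34], dtype=int32), np.int32(967), ((462.2817077636719, -54.908668518066406), 12.341080665588379), ((462.2077941894531, -54.78464126586914), (23.82294273376465, 24.069610595703125), 100.97695922851562))
```

arm_command:
  increments:
    - {"slide": [-0.002,-0.001,0.03],"spin": 0,"gripper": 1}
    - {"slide": [-0.002,-0.001,0.06],"spin": 0,"gripper": 1}
    - {"slide": [-0.002,-0.001,0.09],"spin": 0,"gripper": 1}
    - {"slide": [-0.002,-0.001,0.108],"spin": 0,"gripper": 1}
    - {"slide": [-0.002,-0.001,0.108],"spin": 0,"gripper": 1}
    - {"slide": [-0.002,-0.001,0.108],"spin": 0,"gripper": 1}

```text
t: 15.47
tool_pos: [0.4657, -0.0546, 0.091]
tool_rot: [0.012, 3.141, -0.0]
contact_force: [-0.0, -0.4, 0.7]
opening: 0.0855
grip_force: 0.0
```

```bash
python3 -c "
from h import *
go(.4625,-.055,.084,180)"
```

```text
t 15.47 at [ 0.4657 -0.0546  0.091 ] yaw 179.55 tilt -1.0000 slide [ 0.0032 -0.0004  0.007 ] spin -0.45 q [-0.28 -0.08  2.13 -0.    1.09 -1.84]
```

arm_command:
  increments:
    - {"slide": [0.002,0,0.006],"spin": 0,"gripper": 0}
    - {"slide": [0.002,0,0.006],"spin": 0,"gripper": -1}
    - {"slide": [0.002,0,0.006],"spin": 0,"gripper": -1}
    - {"slide": [0.002,0,0.006],"spin": 0,"gripper": -1}
    - {"slide": [0.002,0,0.006],"spin": 0,"gripper": -1}
    - {"slide": [0.002,0,0.006],"spin": 0,"gripper": -1}
    - {"slide": [0.002,0,0.006],"spin": 0,"gripper": -1}
    - {"slide": [0.002,0,0.006],"spin": 0,"gripper": -1}
  newtons: 20

```text
t: 16.13
tool_pos: [0.4637, -0.0549, 0.085]
tool_rot: [0.013, 3.14, -0.0]
contact_force: [-0.1, -0.3, 5.8]
opening: 0.0258
grip_force: 22.4
```

```bash
python3 -c "
from h import *
go(.4546,.2306,.24,180)"
```

```text
t 16.13 at [ 0.4637 -0.0549  0.085 ] yaw 179.51 tilt -1.0000 slide [ 0.0113  0.2853 -0.1551] spin -0.49 q [-0.28 -0.08  2.14  0.    1.08 -1.84]
```

arm_command:
  increments:
    - {"slide": [0,0,-0.03],"spin": 0,"gripper": -1}
    - {"slide": [0,0,-0.07],"spin": 0,"gripper": -1}
    - {"slide": [0,0,-0.11],"spin": 0,"gripper": -1}
    - {"slide": [0,0,-0.15],"spin": 0,"gripper": -1}
    - {"slide": [0.001,0.02,-0.17],"spin": 0,"gripper": -1}
    - {"slide": [0.003,0.06,-0.17],"spin": 0,"gripper": -1}
    - {"slide": [0.005,0.1,-0.17],"spin": 0,"gripper": -1}
    - {"slide": [0.006,0.14,-0.17],"spin": 0,"gripper": -1}

```text
t: 16.8
tool_pos: [0.4579, 0.0866, 0.2546]
tool_rot: [0.016, 3.14, 0.0]
contact_force: [1.1, 1.1, -0.8]
opening: 0.0262
grip_force: 21.9
```

arm_command:
  increments:
    - {"slide": [0.001,0.04,0],"spin": 0,"gripper": -1}
    - {"slide": [0.002,0.08,0],"spin": 0,"gripper": -1}
    - {"slide": [0.003,0.11,0],"spin": 0,"gripper": -1}
    - {"slide": [0.004,0.13,0],"spin": 0,"gripper": -1}
    - {"slide": [0.004,0.145,0],"spin": 0,"gripper": -1}
    - {"slide": [0.004,0.145,0],"spin": 0,"gripper": -1}
    - {"slide": [0.004,0.145,0],"spin": 0,"gripper": -1}

```text
t: 17.38
tool_pos: [0.455, 0.2307, 0.2535]
tool_rot: [-0.011, -3.141, 0.001]
contact_force: [0.8, -0.4, -0.6]
opening: 0.0255
grip_force: 21.9
```

```bash
python3 -c "
from h import *
go(.4546,.2306,.095,180)"
```

```text
t 17.38 at [0.455  0.2307 0.2535] yaw 179.61 tilt -1.0000 slide [ 0.0003 -0.      0.1585] spin -0.39 q [ 0.32 -0.19  1.93 -0.    1.4  -1.24]
```

arm_command:
  increments:
    - {"slide": [0,0,0.03],"spin": 0,"gripper": -1}
    - {"slide": [0,0,0.07],"spin": 0,"gripper": -1}
    - {"slide": [0,0,0.11],"spin": 0,"gripper": -1}
    - {"slide": [0,0,0.14],"spin": 0,"gripper": -1}
    - {"slide": [0,0,0.156],"spin": 0,"gripper": -1}
    - {"slide": [0,0,0.16],"spin": 0,"gripper": -1}
    - {"slide": [0,0,0.16],"spin": 0,"gripper": -1}

```text
t: 17.97
tool_pos: [0.4545, 0.2291, 0.0925]
tool_rot: [-0.015, -3.138, 0.002]
contact_force: [0.3, 1.4, -0.2]
opening: 0.026
grip_force: 21.9
```

```bash
python3 -c "
from h import *
snap('wrist','wr12.png');go(.4546,.2306,.085,180);d=ld('wr12.png');a=d['frame'].astype(int)
u,v=map(int,proj(d,[.4546,.2306,.06]));m=a.min(2)>150;w=np.zeros_like(m);w[v-45:v+45,u-45:u+45]=1;print(u,v,circ(d,m&w,.059))"
```

```text
t 18.02 at [0.4557 0.2297 0.0943] yaw 179.46 tilt -1.0000 slide [0.0011 0.0008 0.0093] spin -0.54 q [ 0.32  0.01  2.03 -0.    1.1  -1.24]
264 295 (array([225, 257,  68,  62], dtype=int32), np.int32(3342), ((452.00970458984375, 228.3843994140625), 12.90345573425293), ((451.96246337890625, 228.4197998046875), (24.651832580566406, 25.50457763671875), 94.1567153930664))
```

arm_command:
  increments:
    - {"slide": [-0.001,0.0015,0.003],"spin": 0,"gripper": -1}
    - {"slide": [-0.001,0.0015,0.006],"spin": 0,"gripper": -1}
    - {"slide": [-0.001,0.0015,0.008],"spin": 0,"gripper": -1}
    - {"slide": [-0.001,0.0015,0.009],"spin": 0,"gripper": -1}
    - {"slide": [-0.001,0.0015,0.009],"spin": 0,"gripper": -1}

```text
t: 18.43
tool_pos: [0.4565, 0.232, 0.0852]
tool_rot: [0.013, 3.141, 0.0]
contact_force: [-1.0, 0.1, -0.4]
opening: 0.0259
grip_force: 21.9
```

arm_command:
  increments:
    - {"slide": [0,0,0.001],"spin": 0,"gripper": -1}
    - {"slide": [0,0,0.001],"spin": 0,"gripper": -1}
    - {"slide": [0,0,0.002],"spin": 0,"gripper": -1}
    - {"slide": [0,0,0.002],"spin": 0,"gripper": -1}

```text
t: 18.77
tool_pos: [0.4569, 0.2321, 0.0849]
tool_rot: [-0.013, -3.141, 0.001]
contact_force: [-5.2, -2.4, 11.4]
opening: 0.0259
grip_force: 22.9
```

arm_command:
  increments:
    - {"slide": [0,0,-0.001],"spin": 0,"gripper": -1}
    - {"slide": [0,0,-0.001],"spin": 0,"gripper": -0.3}
    - {"slide": [0,0,-0.001],"spin": 0,"gripper": 0.2}
    - {"slide": [0,0,-0.001],"spin": 0,"gripper": 0.6}
    - {"slide": [0,0,-0.02],"spin": 0,"gripper": 0.6}
    - {"slide": [0,0,-0.06],"spin": 0,"gripper": 0.6}
    - {"slide": [0,0,-0.1],"spin": 0,"gripper": 0.6}
    - {"slide": [0,0,-0.14],"spin": 0,"gripper": 1}

```text
t: 19.43
tool_pos: [0.4556, 0.2316, 0.2236]
tool_rot: [-0.013, -3.14, 0.001]
contact_force: [0.6, 0.5, -0.5]
opening: 0.0786
grip_force: 0.0
```

```bash
python3 -c "
from h import *
snap('wrist','wr13.png');go(.43,-.3935,.30,94.5);d=ld('wr13.png');a=d['frame'].astype(int)
u,v=map(int,proj(d,[.4546,.2306,.051]));m=a.min(2)>175;w=np.zeros_like(m);w[v-35:v+35,u-35:u+35]=1;print(u,v,circ(d,m&w,.051))"
```

```text
t 19.48 at [0.4599 0.2332 0.234 ] yaw 179.53 tilt -0.9999 slide [ 0.0239 -0.6266 -0.0692] spin 85.03 q [ 0.32 -0.17  1.94  0.    1.35 -1.24]
258 185 (array([245, 172,  31,  31], dtype=int32), np.int32(740), ((455.7173156738281, 231.62689208984375), 12.155299186706543), ((455.58172607421875, 231.73460388183594), (23.14605140686035, 23.692201614379883), 107.45067596435547))
```

arm_command:
  increments:
    - {"slide": [0,0,-0.04],"spin": 0,"gripper": 1}
    - {"slide": [0,-0.02,-0.07],"spin": 7,"gripper": 1}
    - {"slide": [0.024,-0.625,-0.07],"spin": 85,"gripper": 1}
    - {"slide": [0.024,-0.625,-0.07],"spin": 85,"gripper": 1}
    - {"slide": [0.024,-0.625,-0.07],"spin": 85,"gripper": 1}
    - {"slide": [0.024,-0.625,-0.07],"spin": 85,"gripper": 1}
    - {"slide": [0.024,-0.625,-0.07],"spin": 85,"gripper": 1}
    - {"slide": [0.024,-0.625,-0.07],"spin": 85,"gripper": 1}

```text
t: 20.15
tool_pos: [0.4436, -0.0396, 0.2927]
tool_rot: [1.347, 2.837, 0.0]
contact_force: [1.4, 0.4, -0.3]
opening: 0.0853
grip_force: 0.0
```

```bash
python3 -c "
from h import *
go(.43,-.3935,.30,94.5)"
```

```text
t 20.15 at [ 0.4436 -0.0396  0.2927] yaw 129.21 tilt -1.0000 slide [-0.2656 -0.2343 -0.0072] spin 34.71 q [-0.26 -0.4   2.03  0.    1.51 -0.94]
```

arm_command:
  increments:
    - {"slide": [-0.265,-0.234,0],"spin": 34.7,"gripper": 1}
    - {"slide": [-0.265,-0.234,0],"spin": 34.7,"gripper": 1}
    - {"slide": [-0.265,-0.234,0],"spin": 34.7,"gripper": 1}
    - {"slide": [-0.265,-0.234,0],"spin": 34.7,"gripper": 1}
    - {"slide": [-0.265,-0.234,0],"spin": 34.7,"gripper": 1}
    - {"slide": [-0.265,-0.234,0],"spin": 34.7,"gripper": 1}
    - {"slide": [-0.265,-0.234,0],"spin": 34.7,"gripper": 1}
    - {"slide": [-0.265,-0.234,0],"spin": 34.7,"gripper": 1}

```text
t: 20.82
tool_pos: [0.4326, -0.3731, 0.2923]
tool_rot: [-2.126, -2.313, -0.0]
contact_force: [0.9, 0.4, -0.2]
opening: 0.0855
grip_force: 0.0
```

arm_command:
  increments:
    - {"slide": [-0.02,-0.018,0],"spin": 0,"gripper": 1}
    - {"slide": [-0.02,-0.018,0],"spin": 0,"gripper": 1}
    - {"slide": [-0.02,-0.018,0],"spin": 0,"gripper": 1}

```text
t: 21.07
tool_pos: [0.4162, -0.3934, 0.2921]
tool_rot: [-2.128, -2.309, -0.001]
contact_force: [-0.0, -0.1, 0.0]
opening: 0.0853
grip_force: 0.0
```

```bash
python3 -c "
from h import *
go(.43,-.3935,.20,94.5);snap('wrist','wr14.png');d=ld('wr14.png');a=d['frame'].astype(int)
u,v=map(int,proj(d,[.43,-.3935,.064]));m=a.min(2)>180;w=np.zeros_like(m);w[v-50:v+50,u-50:u+50]=1
c,s,mm=centroid(m&w);ct=max(cv2.findContours(mm.astype(np.uint8),0,1)[0],key=len)[:,0]
P=(np.array([onz(d,*p,.064)[:2] for p in ct])*1000).astype(np.float32);print(u,v,s,cv2.minAreaRect(P))"
```

```text
t 21.07 at [ 0.4162 -0.3934  0.2921] yaw 94.69 tilt -1.0000 slide [-0.0014  0.0138  0.0921] spin 0.19 q [-0.89 -0.06  1.75  0.    1.46 -0.97]
272 171 [ 258  142   29   59 1653] ((429.67529296875, -393.31683349609375), (25.933746337890625, 55.509761810302734), 4.640828609466553)
```

arm_command:
  increments:
    - {"slide": [-0.001,0.0137,0.02],"spin": 0,"gripper": 1}
    - {"slide": [-0.001,0.0137,0.06],"spin": 0,"gripper": 1}
    - {"slide": [-0.001,0.0137,0.1],"spin": 0,"gripper": 1}
    - {"slide": [-0.001,0.0137,0.14],"spin": 0,"gripper": 1}
    - {"slide": [-0.001,0.0137,0.175],"spin": 0,"gripper": 1}
    - {"slide": [-0.001,0.0137,0.195],"spin": 0,"gripper": 1}
    - {"slide": [-0.001,0.0137,0.202],"spin": 0,"gripper": 1}
    - {"slide": [-0.001,0.0137,0.202],"spin": 0,"gripper": 1}

```text
t: 21.78
tool_pos: [0.4303, -0.3899, 0.0887]
tool_rot: [-2.12, -2.312, -0.001]
contact_force: [-0.8, 0.3, -0.6]
opening: 0.0851
grip_force: 0.0
```

arm_command:
  increments:
    - {"slide": [0,0,0],"spin": 0,"gripper": -1}
    - {"slide": [0,0,0],"spin": 0,"gripper": -1}
    - {"slide": [0,0,0],"spin": 0,"gripper": -1}
    - {"slide": [0,0,0],"spin": 0,"gripper": -1}
    - {"slide": [0,0,0],"spin": 0,"gripper": -1}
    - {"slide": [0,0,0],"spin": 0,"gripper": -1}
    - {"slide": [0,0,0],"spin": 0,"gripper": -1}
    - {"slide": [0,0,0],"spin": 0,"gripper": -1}
  newtons: 25

```text
t: 22.45
tool_pos: [0.4313, -0.3932, 0.0929]
tool_rot: [2.124, 2.311, -0.001]
contact_force: [-1.1, 0.5, 6.8]
opening: 0.0317
grip_force: 25.7
```

```bash
python3 -c "
from h import *
go(.43,-.3935,.30,94.5)"
```

```text
t 22.45 at [ 0.4313 -0.3932  0.0929] yaw 94.84 tilt -1.0000 slide [-0.0007 -0.001  -0.2071] spin 0.34 q [-0.87  0.18  1.86 -0.    1.11 -0.95]
```

arm_command:
  increments:
    - {"slide": [0,0,-0.03],"spin": 0,"gripper": -1}
    - {"slide": [0,0,-0.07],"spin": 0,"gripper": -1}
    - {"slide": [0,0,-0.11],"spin": 0,"gripper": -1}
    - {"slide": [0,0,-0.15],"spin": 0,"gripper": -1}
    - {"slide": [0,0,-0.19],"spin": 0,"gripper": -1}
    - {"slide": [0.02,0.003,-0.205],"spin": 0,"gripper": -1}
    - {"slide": [0.055,0.008,-0.205],"spin": 2,"gripper": -1}
    - {"slide": [0.09,0.014,-0.205],"spin": 5,"gripper": -1}

```text
t: 23.12
tool_pos: [0.4372, -0.3015, 0.2984]
tool_rot: [2.226, 2.211, 0.001]
contact_force: [1.2, 0.8, -1.1]
opening: 0.0319
grip_force: 25.2
```

```bash
python3 -c "
from h import *
go(.46,.2241,.30,85.2)"
```

```text
t 23.12 at [ 0.4372 -0.3015  0.2984] yaw 89.60 tilt -1.0000 slide [ 0.5257  0.0191 -0.0029] spin 4.40 q [-0.74 -0.17  1.84  0.    1.47 -0.74]
```

arm_command:
  increments:
    - {"slide": [0.038,0.001,0],"spin": 1,"gripper": -1}
    - {"slide": [0.076,0.003,0],"spin": 2,"gripper": -1}
    - {"slide": [0.114,0.004,0],"spin": 3,"gripper": -1}
    - {"slide": [0.152,0.006,0],"spin": 4,"gripper": -1}
    - {"slide": [0.19,0.007,0],"spin": 4.4,"gripper": -1}
    - {"slide": [0.228,0.008,0],"spin": 4.4,"gripper": -1}
    - {"slide": [0.266,0.01,0],"spin": 4.4,"gripper": -1}
    - {"slide": [0.304,0.011,0],"spin": 4.4,"gripper": -1}

```text
t: 23.78
tool_pos: [0.4483, 0.0044, 0.2959]
tool_rot: [2.308, 2.131, 0.001]
contact_force: [0.4, 0.2, -0.7]
opening: 0.032
grip_force: 25.2
```

arm_command:
  increments:
    - {"slide": [0.038,-0.001,0],"spin": 0,"gripper": -1}
    - {"slide": [0.076,-0.003,0],"spin": 0,"gripper": -1}
    - {"slide": [0.114,-0.005,0],"spin": 0,"gripper": -1}
    - {"slide": [0.15,-0.006,0],"spin": 0,"gripper": -1}
    - {"slide": [0.18,-0.007,0],"spin": 0,"gripper": -1}
    - {"slide": [0.21,-0.008,0],"spin": 0,"gripper": -1}
    - {"slide": [0.22,-0.008,0],"spin": 0,"gripper": -1}
    - {"slide": [0.22,-0.008,0],"spin": 0,"gripper": -1}

```text
t: 24.45
tool_pos: [0.4579, 0.2243, 0.2957]
tool_rot: [-2.304, -2.135, 0.001]
contact_force: [0.0, -0.1, -0.3]
opening: 0.0318
grip_force: 25.2
```

```bash
python3 -c "
from h import *
go(.5453,.2241,.20,85.2);snap('wrist','wr15.png');d=ld('wr15.png');a=d['frame'].astype(int)
u,v=map(int,proj(d,[.4556,.2316,.051]));m=a.min(2)>175;w=np.zeros_like(m);w[max(0,v-35):v+35,u-25:u+25]=1;print(u,v,circ(d,m&w,.051))"
```

```text
t 24.45 at [0.4579 0.2243 0.2957] yaw 85.64 tilt -1.0000 slide [0.0065 0.0872 0.0956] spin 0.44 q [ 0.31 -0.22  1.88  0.    1.48  0.39]
254 159 (array([243, 147,  25,  25], dtype=int32), np.int32(482), ((456.31536865234375, 232.12539672851562), 12.170931816101074), ((456.2353820800781, 232.1976318359375), (23.299711227416992, 23.52252769470215), 95.56387329101562))
```

arm_command:
  increments:
    - {"slide": [0.003,0.035,0],"spin": 0.4,"gripper": -1}
    - {"slide": [0.0065,0.07,0],"spin": 0.4,"gripper": -1}
    - {"slide": [0.0065,0.0875,0.02],"spin": 0.4,"gripper": -1}
    - {"slide": [0.0065,0.0875,0.06],"spin": 0.4,"gripper": -1}
    - {"slide": [0.0065,0.0875,0.1],"spin": 0.4,"gripper": -1}
    - {"slide": [0.0065,0.0875,0.14],"spin": 0.4,"gripper": -1}
    - {"slide": [0.0065,0.0875,0.175],"spin": 0.4,"gripper": -1}
    - {"slide": [0.0065,0.0875,0.19],"spin": 0.4,"gripper": -1}

```text
t: 25.17
tool_pos: [0.5428, 0.2191, 0.0998]
tool_rot: [-2.315, -2.118, 0.014]
contact_force: [0.2, -0.5, -0.3]
opening: 0.032
grip_force: 25.4
```

arm_command:
  increments:
    - {"slide": [0,0,0],"spin": 0,"gripper": -1}
    - {"slide": [0,0,0],"spin": 0,"gripper": -1}

```text
t: 25.33
tool_pos: [0.5457, 0.2205, 0.1053]
tool_rot: [-2.317, -2.121, 0.003]
contact_force: [-0.8, -0.1, -0.6]
opening: 0.0318
grip_force: 25.4
```

```bash
python3 -c "
from h import *
go(.5457,.2243,.092,85.2)
snap('side','si16.png');snap('wrist','wr16.png')"
```

```text
t 25.33 at [0.5457 0.2205 0.1053] yaw 84.95 tilt -1.0000 slide [ 0.0038 -0.0003  0.0133] spin -0.25 q [ 0.26  0.17  1.84 -0.    1.13  0.35]
```

arm_command:
  increments:
    - {"slide": [0.003,0,0.003],"spin": 0,"gripper": -1}
    - {"slide": [0.003,0,0.006],"spin": 0,"gripper": -1}
    - {"slide": [0.003,0,0.009],"spin": 0,"gripper": -1}
    - {"slide": [0.003,0,0.011],"spin": 0,"gripper": -1}
    - {"slide": [0.003,0,0.012],"spin": 0,"gripper": -1}
    - {"slide": [0.003,0,0.012],"spin": 0,"gripper": -1}

```text
t: 25.93
tool_pos: [0.546, 0.225, 0.0936]
tool_rot: [-2.315, -2.123, 0.001]
contact_force: [-0.1, -1.1, -0.8]
opening: 0.0318
grip_force: 25.4
```

```bash
python3 -c "
from h import *
go(.5457,.2243,.092,85.2)"
```

```text
t 25.93 at [0.546  0.225  0.0936] yaw 85.06 tilt -1.0000 slide [-0.0008 -0.0003  0.0016] spin -0.14 q [ 0.26  0.19  1.84 -0.    1.11  0.35]
```

arm_command:
  increments:
    - {"slide": [-0.0005,0,0.001],"spin": 0,"gripper": -1}
    - {"slide": [-0.0005,0,0.002],"spin": 0,"gripper": -1}
    - {"slide": [-0.0005,0,0.002],"spin": 0,"gripper": -1}
    - {"slide": [-0.0005,0,0.002],"spin": 0,"gripper": -1}

```text
t: 26.27
tool_pos: [0.5464, 0.2247, 0.0929]
tool_rot: [-2.315, -2.123, 0.0]
contact_force: [-3.6, -1.0, 5.4]
opening: 0.0316
grip_force: 26.0
```

arm_command:
  increments:
    - {"slide": [0,0,0],"spin": 0,"gripper": -0.1}
    - {"slide": [0,0,0],"spin": 0,"gripper": 0.3}
    - {"slide": [0,0,0],"spin": 0,"gripper": 0.4}
    - {"slide": [0,0,0],"spin": 0,"gripper": 0.4}
    - {"slide": [0,0,-0.03],"spin": 0,"gripper": 0.4}
    - {"slide": [0,0,-0.07],"spin": 0,"gripper": 0.4}
    - {"slide": [0,0,-0.11],"spin": 0,"gripper": 0.4}
    - {"slide": [0,0,-0.15],"spin": 0,"gripper": 0.4}

```text
t: 26.93
tool_pos: [0.5458, 0.2244, 0.243]
tool_rot: [-2.315, -2.123, 0.002]
contact_force: [0.5, -0.4, 0.4]
opening: 0.0596
grip_force: 0.0
```

arm_command:
  increments:
    - {"slide": [-0.01,-0.03,-0.05],"spin": 0,"gripper": 1}
    - {"slide": [-0.01,-0.06,-0.06],"spin": 0,"gripper": 1}
    - {"slide": [-0.01,-0.06,-0.06],"spin": 0,"gripper": 1}
    - {"slide": [-0.01,-0.06,-0.06],"spin": 0,"gripper": 1}
    - {"slide": [-0.01,-0.06,-0.06],"spin": 0,"gripper": 1}

```text
t: 27.35
tool_pos: [0.4855, 0.2197, 0.3013]
tool_rot: [2.315, 2.124, -0.0]
contact_force: [0.0, 0.6, 0.1]
opening: 0.0858
grip_force: 0.0
```

Run:
```python
from h import *
go(.46,.22,.3,85)
snap('wrist','wr17.png');d=ld('wr17.png');a=d['frame'].astype(int)
def win(m,p,r):
    u,v=map(int,proj(d,p)); w=np.zeros_like(m); w[max(0,v-r):v+r,max(0,u-r):u+r]=1; return m&w
V=circ(d,win(a.min(2)>175,[.456,.2316,.051],25),.051);print('vial',V[2:])
c,s,mm=centroid(win(a.min(2)>180,[.546,.2243,.064],50));ct=max(cv2.findContours(mm.astype(np.uint8),0,1)[0],key=len)[:,0]
P=(np.array([onz(d,*p,.064)[:2] for p in ct])*1000).astype(np.float32);r=cv2.minAreaRect(P);print('timer',s,r)
v=np.array(V[2][0]);t=np.array(r[0]);D=t-v;print('dist',np.linalg.norm(D),'ang',np.degrees(np.arctan2(D[1],D[0])))
snap('side','si17.png')
cv2.imwrite('pics/final.png',np.hstack([cv2.imread('pics/wr17.png')[:,60:460],cv2.resize(cv2.imread('pics/si17.png')[130:322,120:320],(400,384),interpolation=2)]))
```

```text
t 27.35 at [0.4855 0.2197 0.3013] yaw 85.06 tilt -1.0000 slide [-0.0019 -0.0254  0.0013] spin 0.06 q [ 0.29 -0.17  1.83 -0.    1.48  0.37]
vial (((456.494140625, 232.06729125976562), 12.241185188293457), ((456.4745178222656, 232.03758239746094), (23.45798683166504, 23.73767852783203), 91.76322937011719))
timer [ 307  126   33   61 1793] ((548.2056274414062, 225.44813537597656), (57.67940902709961, 28.122411727905273), 84.95794677734375)
dist 91.95004099340987 ang -4.128089628502195
```

View pics/final.png

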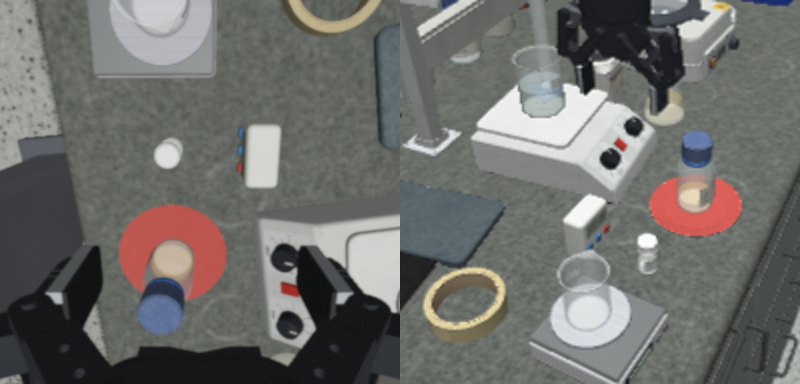

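Run:
```python
from h import *
d=ld('wr17.png');a=d['frame'].astype(int)
c,s,mm=centroid((a[...,2]>a[...,0]+35)&(a[...,2]>70)); print(s)
ct=max(cv2.findContours(mm.astype(np.uint8),0,1)[0],key=len)[:,0]
P=np.array([onz(d,*p,.124)[:2] for p in ct]); low=P[P[:,1]<np.median(P[:,1])]; print('cap',fitc(low),P.min(0),P.max(0))
m=(a[...,0]>120)&(a[...,0]>a[...,1]+50);m[:190]=0;m[:,300:]=0; c,st,mm=centroid(m);h=cv2.convexHull(max(cv2.findContours(mm.astype(np.uint8),0,1)[0],key=len)[:,0])[:,0]
print('saucer',fitc(np.array([onz(d,*p,.008)[:2] for p in h if p[1]<st[1]+st[3]*.6])))
```

```text
[ 197  294   46   40 1422]
cap (array([0.44201641, 0.10367916]), np.float64(0.019300193238670518)) [0.42216982 0.08416222] [0.46221469 0.12541118]
saucer (array([0.44386859, 0.1002575 ]), np.float64(0.06577503509313307))
```

```bash
python3 -c "
from h import *
print(order.finish_job())"
```

```text
the job is handed in; nothing more can be done
None
```

The row is set out and handed in. By my last camera measurements, the bottle is about 3 mm off the saucer's centre, the beaker is centred on the pan to about 1 mm, and the vial is about 2 mm off the midpoint. The timer faces the vial squarely at about 92 mm centre to centre, and everything was upright and released at about 27 s.

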